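Open the double-latched specimen carrier

TASK

Open the white specimen carrier on the desk: slide its steel bolt all the way aside, tilt the lid up a little by its black grip until the safety catch under the lid's visor stops it, then push the catch tab all the way aside so that the lid swings fully open, and leave it standing open.

Things in the scene. Friction and masses are not known exactly. Their poses are not given: they have to be found in the camera images.
- carrier: White box with grey lid, fixed to the desk, 220 mm (x) by 300 (y) by 200 high. Origin: on the desk under its middle, z up; front is its -x. All offsets: this frame, mm, lid shut. Lid front face x = -80. Hinge axis parallel to y at x = 85, z = 30. Along the front a ledge, x -137 to -80, surface z = 146, carries bolt and catch. (A smaller white box without ledge is a bystander.)
- lid (a joint): Lid angle, rad: 0 shut, 1.0 fully open; its front goes up and back (to carrier +x). Bolt open, it lifts with 1 to 3 N at the grip. Let go below about 0.1 it sinks back; beyond 0.15 its struts carry it to the catch, which stops it at about 0.2, and there it stays. Once the catch is aside the struts open it fully by themselves in 2 to 3 s; keep out of its way.
- lid_grip (a point): Centre of the black block on the lid's top, 44 (x) by 24 (y) by 34 high (z 200 to 234), at x = -50, y = 0, z = 217 with the lid shut. Pinch it along y and lift along an arc about the hinge axis; it can turn between the fingers, so the hand need not tilt. At 0.2 rad it has gone back 40 and up 23.
- bolt (a joint): Travel of the steel bolt, m, along carrier +y: about 0 shut, 0.028 fully open. It holds the lid below about 0.018, slides with about 2 N and stays where it is left.
- bolt_top (a point): Top centre of the bolt's thumb block, 24 (x) by 16 (y), at the -y end of the ledge: x = -115, y = -108 + travel, z = 185. Push it from its -y side towards +y with a fingertip at about z = 168 (above 160: a low bar lies beside its foot).
- catch (a joint): Travel of the hidden steel safety catch, m, along carrier +y: about 0 shut, 0.032 fully aside. It holds the lid below about 0.022, slides with about 2 to 3 N and stays where it is left.
- catch_top (a point): Top centre of the catch's upright tab, 26 (x) by 14 (y), x = -117, y = 50 + travel, z = 192. The lid's visor (z 195 to 200, x -136 to -80, y -50 to 110) covers it while shut; with the lid at 0.2 the visor's edge is back at x = -97 (top z = 239) and the tab is free from above. Push it from its -y side, room to y = -40, fingertip at about x = -124, z = 177.

How it is judged:
On the way, in this order (a step that is already met when the one before it is completed fails the run):
1. the bolt is slid open while the lid is still shut (value of joint bolt above 0.018 m and value of joint lid below 0.06 rad), for 0.1 s.
2. the lid is lifted ajar, held by the catch (value of joint lid between 0.14 and 0.3 rad and value of joint catch below 0.015 m), for 0.2 s.
3. the catch is pushed aside (value of joint catch above 0.02 m), for 0.1 s.
At the end, for the whole second after the job is handed in: The lid stands open at more than 0.85 rad and at rest (under 0.1 rad/s), the bolt still slid open by more than 15 mm and the catch still aside by more than 18 mm (value of joint lid above 0.85 rad and velocity of joint lid below 0.1 rad/s and value of joint bolt above 0.015 m and value of joint catch above 0.018 m); the robot touches nothing.
It also fails if it takes over 54 s, if anything falls off the work surface, if the arm or the gripper's body presses on something with over 40 N, if the wrist force passes 120 N, or if a joint passes its speed limit or range.

ROBOT

A 7-joint arm with a two-finger parallel gripper is mounted at the origin on the work surface. World frame = base frame: x ahead of the robot, y to its left, z up, the work surface at z = 0. Lengths are in m, angles in rad, forces in N, time in s.
With the tool pointing down it reaches from about 0.425 to 0.875 m from the base axis. Payload 9.9 kg.
Tool frame: the origin (TCP) lies midway between the tips of the shut fingers; the grasp point (between the pads) lies tcp_to_grasp behind it (tcp_to_grasp is the distance from the TCP to the grasp point, in m); y points along the fingers, x is the direction in which the jaws open and shut, and the axes are right-handed (so a half turn about y gives the same grasp; the last joint's range is limited). The gripper opens to 85 mm and grips with 20 to 120 N. Pads are 22 mm wide; open, the fingers measure 114 mm over their backs; the gripper's body (76 mm by 85 mm) begins 54 mm behind the grasp point. The pads swing forward as they close: fully open they stand 13 mm farther back than shut.
Start: joints at [-1.242, 0.576, 0.025, 1.437, -0.015, 1.129, -0.057], TCP at [0.271, 0.618, 0.205] pointing down, gripper open.
Joint ranges: [-2.76, 2.76], [-0.34, 2.15], [-1.52, 1.57], [0.19, 2.46], [-1.09, 4.23], [0.17, 1.99], [-2.82, 2.82]. Speed limits (rad/s): [2.22, 2.22, 3.01, 3.01, 3.14, 3.14, 3.14].

INTERFACE

Orientations are given as a unit quaternion [w, x, y, z].
In Python, from plant import get_state, get_image, camera_info, hand_in, tcp_to_grasp gives the robot as it stands.
- The arm moves only by the tool arm_command, never from a script. Its argument "steps" is a list of rows, each an object with "offset": the shift along the tool's x, y, z in mm, a list of three; "roll": the turn about the tool's y in degrees; "fingers": the closure in counts, from 0 (fully open) to 255 (shut). A call has 1 to 5 rows; each row is the pose to reach, as a shift and turn from the pose measured when the call began, along the tool's axes at that moment; what a row does not reach only later rows make up. A row lasts 1/12 s, in which the tool goes at most 41.7 mm and 7.16 degrees, less where a joint would pass 70% of its speed; a pose out of reach is approached as far as the arm can. A call with a gripper value outside its range is refused whole. The fingers move at their own pace and stop on an object; "force" is the grip in N (left out, the last holds). Time passes only in rows, so rows that repeat a pose let the fingers close. It gives the time, the measured TCP pose, the force and the opening at its end, in the units of the state.
- get_state(): the state, without advancing time (a new reading comes with each control period).
- get_image(name): name is "scene" or "top" or "wrist"; returns the picture (384x512x3 uint8, blue, green, red); there is no depth.
- camera_info(name): a dict with "fovy" (degrees; the focal length in pixels is half the picture's height over the tangent of half this angle, whatever the lens; pixels are square), "cx", "cy" (the principal point, pixels), "R" (3x3) and "t" (3): a world point X has camera coordinates R X + t. Camera axes: x right, y down, z forward; pixel columns grow to the right and rows downward; lengths in m; the calibration is good to about 2 mm. A picture is of the moment at which its call begins: read the wrist's pose just before it. camera_info takes no time and is no camera call; for the wrist camera it gives the pose at the moment of the call.
- hand_in(): hands the job in, once; it reports no verdict.
The state is a dict: "time_s": time; "joint_pos": joint angles; "dq": joint speeds; "tau": joint torques, N m; "position": TCP position; "eef_rot": TCP orientation; "ft_force": force on the tool from outside, world axes, zero at the start; "wrist_torque": the same for the moment, N m; "finger_gap": finger opening in m.
Only numpy, scipy, OpenCV 4.12 (cv2) and the standard library are available. Lean on these libraries where they do the work, as an engineer would, in place of code of your own. Each camera call takes 0.05 s, during which the arm holds its last target.

## Working session

There is one attempt and no reset: what is moved stays moved. The work goes in short steps, Python scripts to look and compute and a tool call to move; the robot and the scene stay as the last step left them, time stands still between calls to the robot, and variables do not carry over. Pictures are saved under pics/ and viewed, and the job is handed in when it is done.

Besides the shell and the picture viewer there is one more tool, called after ">>>" in YAML: its name, and indented under it one key for each argument. arm_command: Moves the arm, as the interface text tells. Its arguments: {"type":"object","properties":{"steps":{"type":"array","items":{"type":"object","properties":{"offset":{"type":"array","items":{"type":"number"}},"roll":{"type":"number"},"fingers":{"type":"number"}}}},"force":{"type":"number"}},"required":["steps"]}

```bash
ls; mkdir -p pics; python3 - <<'E'
from plant import *
import cv2
s=get_state();print(s)
import plant
print(plant.tcp_to_grasp)
for n in("scene","top","wrist"):
    i=camera_info(n);print(n,i);cv2.imwrite(f"pics/{n}0.png",get_image(n))
E
```

```text
pics
{'time_s': 0.0, 'joint_pos': array([-1.24179488,  0.5765614 ,  0.02480446,  1.43791896, -0.01501161,
        1.12898944, -0.05654505]), 'dq': array([ 0.00137145,  0.00107854, -0.00014386,  0.00084663,  0.00061167,
        0.00111303,  0.00039336]), 'tau': array([-3.88123644e-04, -7.65738988e+01,  2.24990912e+00, -2.85974693e+01,
        1.51893636e-02,  1.21980108e-02,  6.57183449e-06]), 'position': array([0.27056468, 0.61785222, 0.20371824]), 'eef_rot': array([-0.5915086 ,  0.59219757,  0.38643346, -0.38741294]), 'ft_force': array([-0.93526581, -0.21429648,  0.37080713]), 'wrist_torque': array([ 0.00345308,  0.03539052, -0.01407441]), 'finger_gap': 0.08553231747119827}
0.0187
scene {'fovy': 43.40388586703897, 'cx': 258.807468972202, 'cy': 200.46473761745193, 'R': array([[-8.91930682e-01, -4.52172102e-01,  2.22139891e-04],
       [-4.32321047e-01,  8.52629373e-01, -2.93464930e-01],
       [ 1.32507251e-01, -2.61846411e-01, -9.55969814e-01]]), 't': array([0.5222141 , 0.23931246, 0.79331947])}
top {'fovy': 47.16926733841592, 'cx': 267.31281668734533, 'cy': 197.0230583407804, 'R': array([[ 0.00334535, -0.99991232, -0.01281248],
       [-0.99684514, -0.00231849, -0.07933721],
       [ 0.07930055,  0.01303747, -0.99676549]]), 't': array([0.03878638, 0.55752257, 0.81289199])}
wrist {'fovy': 69.12615375262699, 'cx': 255.07468288554603, 'cy': 188.2220127917101, 'R': array([[ 0.40165522,  0.91578959, -0.00158588],
       [ 0.86733018, -0.37984446,  0.32164663],
       [ 0.29395824, -0.13056653, -0.94685845]]), 't': array([-0.67385407, -0.04324761,  0.38176096])}
```

View pics/scene0.png

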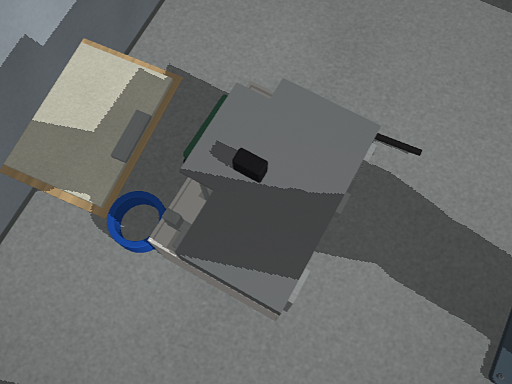

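View pics/top0.png

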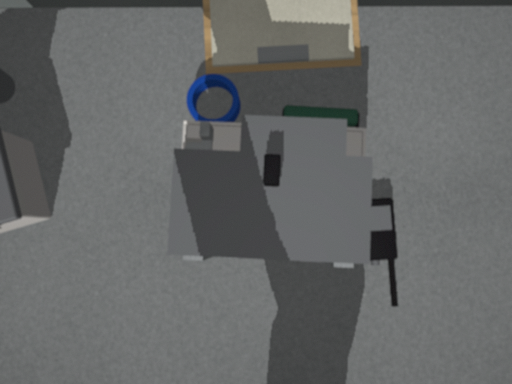

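View pics/wrist0.png

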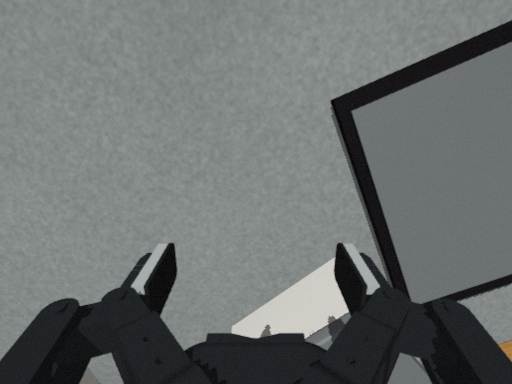

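```bash
python3 - <<'E'
import cv2,numpy as np
a=cv2.imread("pics/top0.png")[90:280,150:410]
cv2.imwrite("pics/topz.png",cv2.resize(np.clip(a.astype(float)*1.5,0,255).astype('uint8'),None,fx=3,fy=3,interpolation=cv2.INTER_CUBIC))
E
```

```text
(no output)
```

View pics/topz.png

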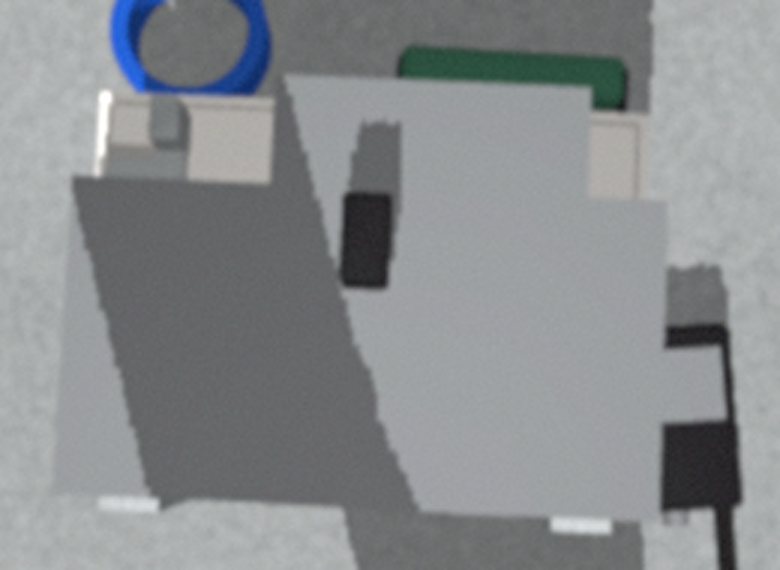

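```bash
cat > h.py <<'E'
import numpy as np
def K(i,H=384):
    f=H/2/np.tan(np.radians(i['fovy']/2)); return f
def ray(i,u,v,z):
    f=K(i);d=np.array([(u-i['cx'])/f,(v-i['cy'])/f,1.]);R=i['R'];c=-R.T@i['t'];d=R.T@d
    return c+d*(z-c[2])/d[2]
def proj(i,X):
    f=K(i);p=i['R']@np.array(X)+i['t'];return np.array([f*p[0]/p[2]+i['cx'],f*p[1]/p[2]+i['cy']])
def fit(C,W):
    C=np.array(C)[:,:2];W=np.array(W)[:,:2]
    c=C[:,0]+1j*C[:,1];w=W[:,0]+1j*W[:,1]
    cm,wm=c.mean(),w.mean();th=np.angle(np.sum(np.conj(c-cm)*(w-wm)))
    o=wm-np.exp(1j*th)*cm
    return o.real,o.imag,th,(np.abs(np.sum(np.conj(c-cm)*(w-wm)))/np.sum(abs(c-cm)**2)),w-(o+np.exp(1j*th)*c)
def c2w(p,x,y):
    z=p[0]+1j*p[1]+np.exp(1j*p[2])*(x+1j*y); return z.real,z.imag
E
python3 - <<'E'
from plant import camera_info
from h import *
i=camera_info("top")
P=[((285,75),(-136,-50,200)),((591,88),(-136,110,200)),((73,177),(-80,-150,200)),((666,202),(-80,150,200)),((367,240),(-50,0,234))]
C=[];W=[]
for (u,v),c in P:
    w=ray(i,150+(u+.5)/3-.5,90+(v+.5)/3-.5,c[2]/1000);C.append(np.array(c)/1000);W.append(w);print(c,w.round(4))
r=fit(C,W);print(r)
p=(r[0],r[1],r[2])
for n,q in dict(bolt=(-.115,-.108,.185),grip=(-.05,0,.234),catch=(-.117,.05,.192)).items():
    x,y=c2w(p,q[0],q[1]);print(n,x,y)
    for c in("top","scene"): 
        u=proj(camera_info(c),(x,y,q[2]));print(c,u, ((u-[150,90])*3).round() if c=="top" else "")
E
```

```text
(-136, -50, 200) [0.6686 0.0728 0.2   ]
(-136, 110, 200) [ 0.6619 -0.0816  0.2   ]
(-80, -150, 200) [0.6163 0.1793 0.2   ]
(-80, 150, 200) [ 0.6039 -0.1183  0.2   ]
(-50, 0, 234) [0.5797 0.0311 0.234 ]
(np.float64(0.5302862199147569), np.float64(0.03291102870527206), np.float64(3.097453826908477), np.float64(0.9907625662819066), array([ 0.00023462-0.00402253j,  0.00060309+0.00143091j,
       -0.00055247+0.00010908j,  0.00029752+0.00212918j,
       -0.00058276+0.00035337j]))
bolt 0.6499396600907618 0.13573152400677907
top [204.66005097 129.06194644] [164. 117.]
scene [172.87342904 214.76119907] 
grip 0.5802375219212724 0.03070480390850397
top [272.24926871 169.26097549] [367. 238.]
scene [251.89415918 159.64159125] 
catch 0.6449660418132352 -0.02220283932568084
top [307.00637387 131.22790157] [471. 124.]
scene [229.23854322 121.46791848]
```

```bash
cat >> h.py <<'E'
from scipy.spatial.transform import Rotation as Ro
p=(0.5303,0.0329,3.0975)
def rot(s): 
    q=s['eef_rot'];return Ro.from_quat([q[1],q[2],q[3],q[0]]).as_matrix()
def st(s):
    """carrier coords of tcp mm"""
    T=s['position'];z=np.exp(-1j*p[2])*((T[0]+1j*T[1])-(p[0]+1j*p[1]))*1e3
    return np.round([z.real,z.imag,T[2]*1e3],1)
def off(s,tx,ty,tz):
    x,y=c2w(p,tx/1e3,ty/1e3);d=np.array([x,y,tz/1e3])-s['position']
    return np.round(rot(s).T@d*1e3,1)
def yawerr(s):
    R=rot(s);a=np.angle(np.exp(1j*0)*(R[0,0]+1j*R[1,0]));yc=p[2]+np.pi/2
    e=(a-yc+np.pi/2)%np.pi-np.pi/2
    return np.degrees(e)  # tool yaw minus carrier y axis (mod pi), about world z
E
python3 - <<'E'
from plant import *
from h import *
s=get_state();print(rot(s).round(3),st(s),yawerr(s))
for t in[(-115,-190,290),(-115,-150,290)]: print(off(s,*t))
E
```

```text
[[ 0.401 -0.    -0.916]
 [ 0.916 -0.001  0.401]
 [-0.001 -1.    -0.   ]] [ 285.2 -573.   203.9] -21.123343395733794
[-213.2  -85.8 -511.3]
[-250.5  -85.7 -525.8]
```

>>> arm_command:
  steps:
    - {"offset": [0, -40, 0], "roll": -7, "fingers": 255}
    - {"offset": [0, -80, 0], "roll": -14, "fingers": 255}
    - {"offset": [-10, -105, -30], "roll": -21.1, "fingers": 255}
    - {"offset": [-25, -105, -65], "roll": -21.1, "fingers": 255}
    - {"offset": [-40, -105, -100], "roll": -21.1, "fingers": 255}

```text
time_s: 0.57
position: [0.3468, 0.5415, 0.3106]
eef_rot: [0.511, -0.51, -0.49, 0.489]
ft_force: [1.4, -0.3, -0.2]
finger_gap: 0.0258
```

```bash
python3 - <<'E'
from plant import *
from h import *
s=get_state();print(s['time_s'],st(s),yawerr(s),off(s,-115,-160,290))
E
```

```text
0.5667 [ 205.7 -500.   310.6] 0.1368492829762909 [-340.8   20.3 -319.9]
```

>>> arm_command:
  steps:
    - {"offset": [-28, 0, -28], "fingers": 255}
    - {"offset": [-56, 0, -56], "fingers": 255}
    - {"offset": [-84, 0, -84], "fingers": 255}
    - {"offset": [-112, 0, -112], "fingers": 255}
    - {"offset": [-140, 0, -140], "fingers": 255}

```text
schema error: expected keys offset, roll, fingers
```

>>> arm_command:
  steps:
    - {"offset": [-28, 0, -28], "fingers": 255}
    - {"offset": [-56, 0, -56], "fingers": 255}
    - {"offset": [-84, 0, -84], "fingers": 255}
    - {"offset": [-112, 0, -112], "fingers": 255}
    - {"offset": [-140, 0, -140], "fingers": 255}

```text
schema error: expected keys offset, roll, fingers
```

```bash
python3 - <<'E'
from plant import *
from h import *
import cv2
s=get_state();print(s['time_s'],st(s),yawerr(s),off(s,-115,-150,240),s['finger_gap'])
for n in("top","scene","wrist"):cv2.imwrite(f"pics/{n}1.png",get_image(n))
s=get_state();print(s['time_s'],st(s),yawerr(s),off(s,-115,-150,240),s['finger_gap'],proj(camera_info("wrist"),(.65,.1357,.185)))
E
```

```text
0.5667 [ 205.7 -500.   310.6] 0.1368492829762909 [-350.9   70.3 -319.8] 0.02575694400713518
0.7167 [ 202.7 -497.   309.4] -0.39187272475838825 [-344.6   70.5 -319.9] 0.002088998529246467 [ -7.24993784 382.47922939]
```

View pics/wrist1.png

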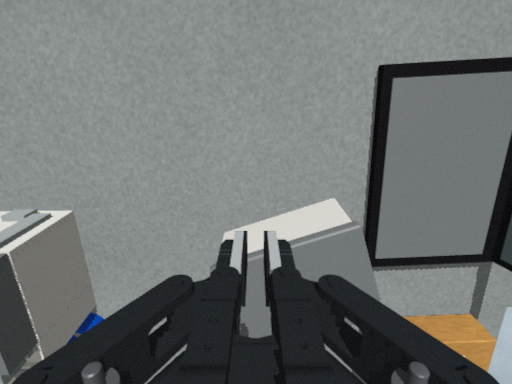

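View pics/scene1.png

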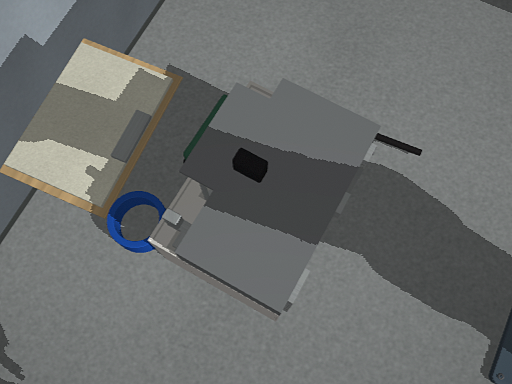

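>>> arm_command:
  steps:
    - {"offset": [-28, 0, -28], "roll": 0, "fingers": 255}
    - {"offset": [-56, 0, -56], "roll": 0, "fingers": 255}
    - {"offset": [-84, 0, -84], "roll": 0, "fingers": 255}
    - {"offset": [-112, 0, -112], "roll": 0, "fingers": 255}
    - {"offset": [-140, 0, -140], "roll": 0, "fingers": 255}

```text
time_s: 1.13
position: [0.4825, 0.391, 0.3095]
eef_rot: [-0.511, 0.513, 0.487, -0.488]
ft_force: [1.5, 0.7, 0.2]
finger_gap: -0.0002
```

>>> arm_command:
  steps:
    - {"offset": [-28, 0, -28], "roll": 0, "fingers": 255}
    - {"offset": [-56, 0, -56], "roll": 0, "fingers": 255}
    - {"offset": [-84, 0, -84], "roll": 0, "fingers": 255}
    - {"offset": [-112, 0, -112], "roll": 0, "fingers": 255}
    - {"offset": [-140, 0, -140], "roll": 0, "fingers": 255}

```text
time_s: 1.55
position: [0.616, 0.2441, 0.3095]
eef_rot: [-0.511, 0.512, 0.488, -0.488]
ft_force: [-0.1, 1.1, 0.7]
finger_gap: 0.0002
```

```bash
python3 - <<'E'
from plant import *
from h import *
import cv2
for n in("top","scene","wrist"):cv2.imwrite(f"pics/{n}2.png",get_image(n))
s=get_state();print(s['time_s'],st(s),yawerr(s),off(s,-115,-150,240),s['finger_gap'],proj(camera_info("wrist"),(.65,.1357,.185)))
E
```

```text
1.7 [ -77.6 -212.1  308.8] -0.5859249282549384 [-61.5  69.1 -38. ] 9.857029692313988e-05 [165.25810635 204.94838252]
```

View pics/wrist2.png

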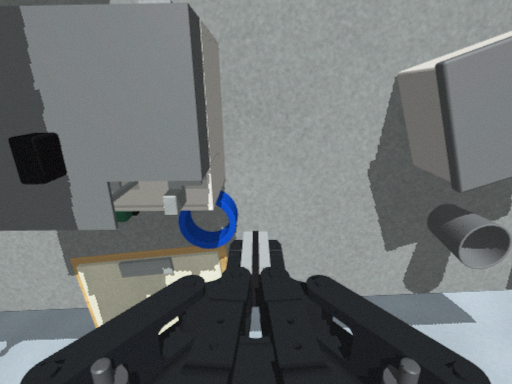

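View pics/scene2.png

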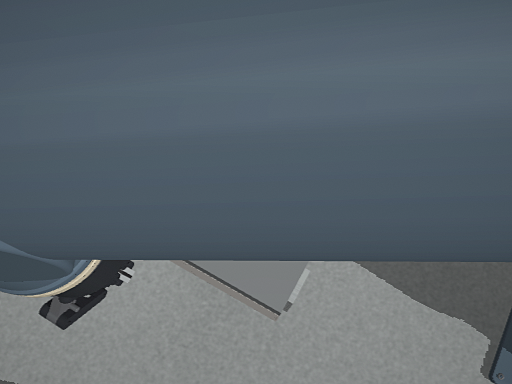

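```bash
python3 - <<'E'
from plant import *
from h import *
import cv2
a=get_image("wrist");i=camera_info("wrist")
cv2.imwrite("pics/w3z.png",cv2.resize(a[150:260,0:260],None,fx=3,fy=3,interpolation=cv2.INTER_CUBIC))
cv2.imwrite("pics/w3.png",a)
import pickle;pickle.dump(i,open("w3.pkl","wb"))
s=get_state();print(s['time_s'],st(s),yawerr(s))
for n,q in dict(bolt=(-.115,-.108,.185),grip=(-.05,0,.234),vis=(-.136,-.05,.2),lid=(-.08,-.15,.2)).items():
    x,y=c2w(p,q[0],q[1]);u=proj(i,(x,y,q[2]));print(n,u,(u-[0,150])*3)
E
```

```text
1.75 [ -76.  -214.8  309. ] -0.375841365862049
bolt [162.73677192 206.04839593] [488.21031575 168.1451878 ]
grip [ 17.79162146 160.67385669] [53.37486438 32.02157007]
vis [108.70187854 228.92467756] [326.10563561 236.77403269]
lid [194.40228218 180.36349612] [583.20684653  91.09048836]
```

View pics/w3z.png

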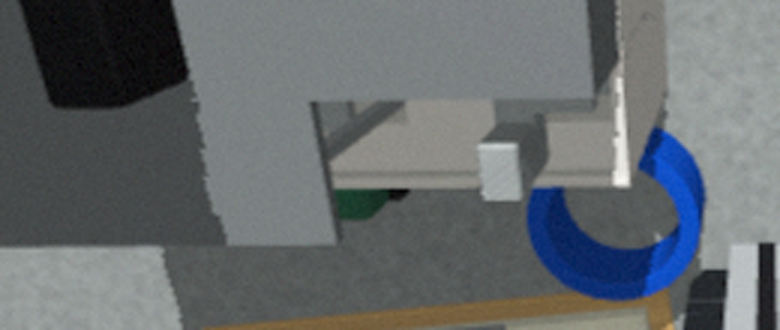

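```bash
python3 - <<'E'
from h import *
import pickle
i=pickle.load(open("w3.pkl","rb"))
C=[];W=[]
for (u,v),c in[((499,171),(-115,-108,185)),((338,244),(-136,-50,200)),((590,98),(-80,-150,200))]:
    w=ray(i,(u+.5)/3-.5,150+(v+.5)/3-.5,c[2]/1e3);e=c2w(p,c[0]/1e3,c[1]/1e3);print(c,w.round(4),np.round((w[:2]-e)*1e3,1))
    C.append(np.array(c)/1e3);W.append(w)
print(fit(C,W))
E
```

```text
(-115, -108, 185) [0.6509 0.1393 0.185 ] [0.9 3.6]
(-136, -50, 200) [0.6711 0.0804 0.2   ] [2.8 3.5]
(-80, -150, 200) [0.6191 0.181  0.2   ] [2.3 1.8]
(np.float64(0.5335275218437349), np.float64(0.03441740775365236), np.float64(3.110103780676937), np.float64(0.9882981796197404), array([-9.77190703e-04+0.00058814j,  9.42317382e-05+0.00024074j,
        8.82958965e-04-0.00082888j]))
```

```bash
sed -i 's/^p=.*/p=(0.5315,0.0348,3.10)/' h.py; python3 - <<'E'
from plant import *
from h import *
s=get_state();print(s['time_s'],st(s),yawerr(s),off(s,-115,-142,220),off(s,-115,-142,170))
E
```

```text
1.75 [ -75.4 -212.7  309. ] -0.5190808146447263 [-70.1  89.1 -40.3] [-70.  139.1 -40.4]
```

>>> arm_command:
  steps:
    - {"offset": [-25, 20, -14], "roll": -0.5, "fingers": 255}
    - {"offset": [-50, 45, -28], "roll": -0.5, "fingers": 255}
    - {"offset": [-70, 70, -40], "roll": -0.5, "fingers": 255}
    - {"offset": [-70, 89, -40], "roll": -0.5, "fingers": 255}
    - {"offset": [-70, 89, -40], "roll": -0.5, "fingers": 255}

```text
time_s: 2.17
position: [0.6494, 0.1722, 0.2156]
eef_rot: [0.511, -0.509, -0.487, 0.492]
ft_force: [-1.2, 0.6, -0.3]
finger_gap: 0.0003
```

```bash
python3 - <<'E'
from plant import *
from h import *
import cv2
cv2.imwrite("pics/w4.png",get_image("wrist"))
s=get_state();print(s['time_s'],st(s),yawerr(s),off(s,-115,-142,169))
i=camera_info("wrist");print(proj(i,s['position']));
for y in(-.142,-.108):
  x,Y=c2w(p,-.115,y);print(proj(i,(x,Y,.185)))
E
```

```text
2.2167 [-112.6 -144.   218.1] 0.10594883516231401 [-1.9 49.1 -2.7]
[256.38134945 221.6905611 ]
[253.68638209 206.40592101]
[210.6062662 206.3203593]
```

View pics/w4.png

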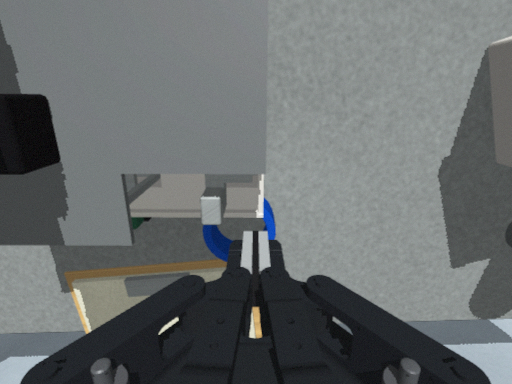

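>>> arm_command:
  steps:
    - {"offset": [0, 17, -2], "roll": 0, "fingers": 255}
    - {"offset": [0, 33, -3], "roll": 0, "fingers": 255}
    - {"offset": [0, 49, -3], "roll": 0, "fingers": 255}
    - {"offset": [0, 49, -3], "roll": 0, "fingers": 255}

```text
time_s: 2.55
position: [0.6508, 0.1768, 0.1678]
eef_rot: [0.511, -0.507, -0.488, 0.493]
ft_force: [-0.9, 0.2, -0.4]
finger_gap: -0.0001
```

>>> arm_command:
  steps:
    - {"offset": [-6, 0, 0], "roll": 0, "fingers": 255}
    - {"offset": [-12, 0, 0], "roll": 0, "fingers": 255}
    - {"offset": [-18, 0, 0], "roll": 0, "fingers": 255}
    - {"offset": [-24, 0, 0], "roll": 0, "fingers": 255}

```text
time_s: 2.88
position: [0.6505, 0.1523, 0.1693]
eef_rot: [0.51, -0.508, -0.489, 0.493]
ft_force: [0.1, -1.4, -0.5]
finger_gap: 0.0002
```

```bash
python3 - <<'E'
from plant import *
from h import *
import cv2
cv2.imwrite("pics/w5.png",get_image("wrist"))
s=get_state();print(s['time_s'],st(s),yawerr(s),s['ft_force'],off(s,-115,-93,169))
E
```

```text
2.9333 [-114.2 -120.3  169.1] 0.21115116449974736 [-0.82752706 -1.34677824 -0.70897774] [-27.3   0.1  -0.7]
```

View pics/w5.png

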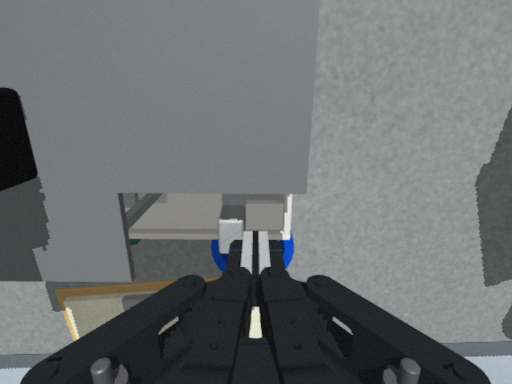

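>>> arm_command:
  steps:
    - {"offset": [-5, 0, 0], "roll": 0, "fingers": 255}
    - {"offset": [-10, 0, 0], "roll": 0, "fingers": 255}
    - {"offset": [-15, 0, 0], "roll": 0, "fingers": 255}
    - {"offset": [-15, 0, 0], "roll": 0, "fingers": 255}

```text
time_s: 3.27
position: [0.6502, 0.1333, 0.1693]
eef_rot: [0.511, -0.509, -0.488, 0.492]
ft_force: [-0.6, -0.5, 0.4]
finger_gap: -0.0003
```

```bash
python3 - <<'E'
from plant import *
from h import *
import cv2
cv2.imwrite("pics/w6.png",get_image("wrist"))
s=get_state();print(s['time_s'],st(s),yawerr(s),s['ft_force'],off(s,-115,-93,169))
i=camera_info("wrist")
for t in(0,.01,.02,.028):
  x,Y=c2w(p,-.115,-.108+t);print(t,proj(i,(x,Y,.185)))
E
```

```text
3.3167 [-114.4 -104.3  169.2] 0.14160385916658866 [-0.38511761  0.33645342  0.08226765] [-11.3   0.2  -0.6]
0 [262.38547447 233.5476058 ]
0.01 [246.2682862  233.50116118]
0.02 [230.15462508 233.45472672]
0.028 [217.26623495 233.41758647]
```

View pics/w6.png

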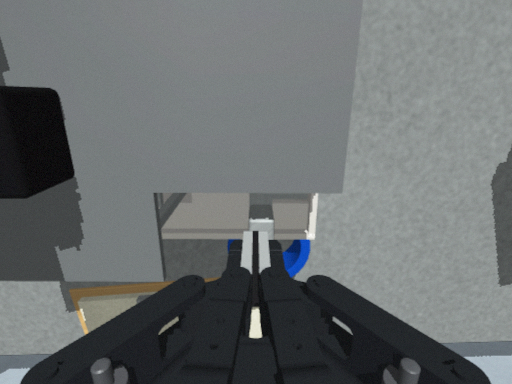

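```bash
python3 - <<'E'
from plant import *
from h import *
import cv2
a=get_image("wrist");cv2.imwrite("pics/w7z.png",cv2.resize(a[170:300,180:340],None,fx=4,fy=4,interpolation=cv2.INTER_CUBIC))
t=get_image("top");b=get_image("scene")
cv2.imwrite("pics/t7.png",np.vstack([t,b]).astype('uint8')[:768][:, :] if 0 else cv2.resize(np.hstack([t,b]),(800,300)))
cv2.imwrite("pics/s7.png",b)
E
```

```text
(no output)
```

View pics/w7z.png

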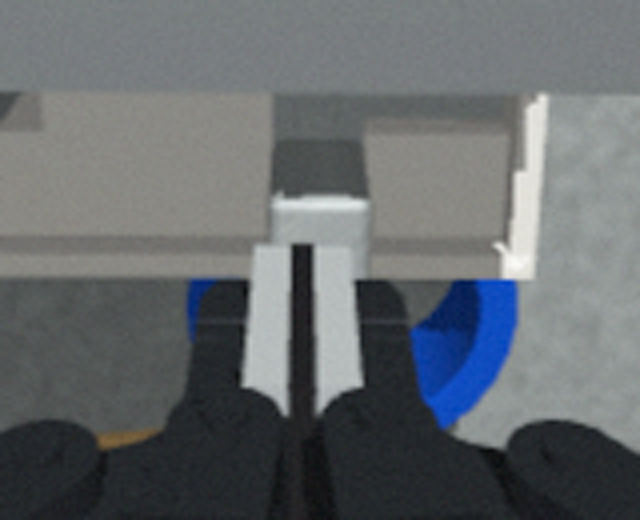

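View pics/t7.png

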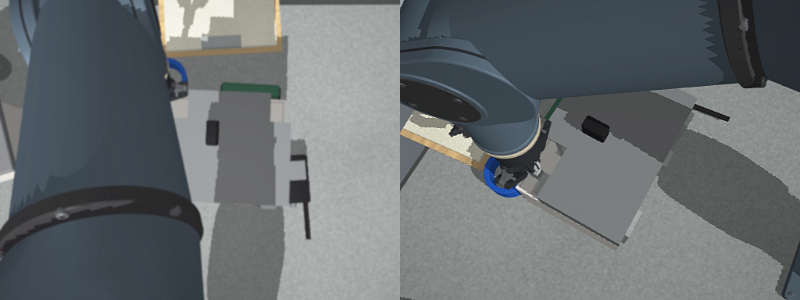

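```bash
python3 - <<'E'
from plant import *
from h import *
import cv2
s=get_state();R=rot(s);T=s['position'];i=camera_info("wrist")
print("tcp in cam",i['R']@T+i['t'], "cam in tool",R.T@(-i['R'].T@i['t']-T))
print("camaxes in tool\n",(R.T@i['R'].T).round(3))
for dy in(0,-.02,-.05):
  for dz in(-.011,0,.011):
    print(dy,dz,proj(i,T+R@[0,dy,dz]))
for n in("top","scene"):
  a=get_image(n);j=camera_info(n);u=proj(j,T).astype(int);print(n,u,[proj(j,T+R@[0,-y,0]).round() for y in(.03,.06,.1)])
  x0=max(u[0]-70,0);y0=max(u[1]-60,0);c=cv2.resize(a[y0:y0+120,x0:x0+140],None,fx=4,fy=4,interpolation=cv2.INTER_CUBIC)
  cv2.circle(c,((u[0]-x0)*4,(u[1]-y0)*4),5,(0,0,255),1);cv2.imwrite(f"pics/{n}8.png",c)
E
```

```text
tcp in cam [0.00089391 0.02255293 0.18768976] cam in tool [-0.00085686 -0.17047235  0.08170265]
camaxes in tool
 [[ 1.    -0.001 -0.   ]
 [-0.    -0.322  0.947]
 [-0.001 -0.947 -0.322]]
0 -0.011 [256.38734243 236.27260668]
0 0 [256.40207219 221.71127447]
0 0.011 [256.41736774 206.5906253 ]
-0.02 -0.011 [256.53409644 251.95666122]
-0.02 0 [256.55355496 236.08990705]
-0.02 0.011 [256.57384658 219.54383292]
-0.05 -0.011 [256.82666293 283.22414552]
-0.05 0 [256.85743286 264.93377254]
-0.05 0.011 [256.88979373 245.6977135 ]
top [206 131] [array([203., 127.]), array([200., 122.]), array([195., 114.])]
scene [174 217] [array([171., 212.]), array([167., 206.]), array([161., 196.])]
```

View pics/top8.png

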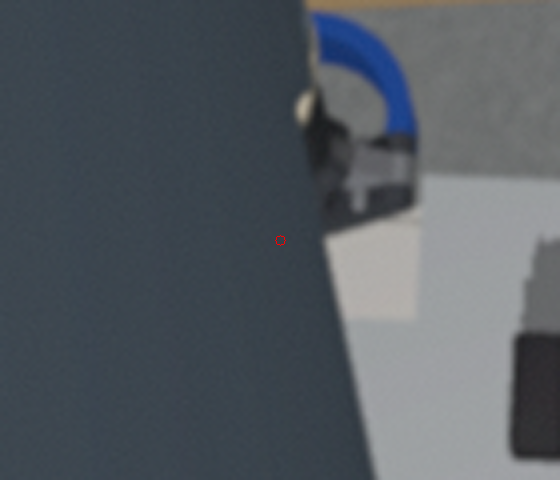

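View pics/scene8.png

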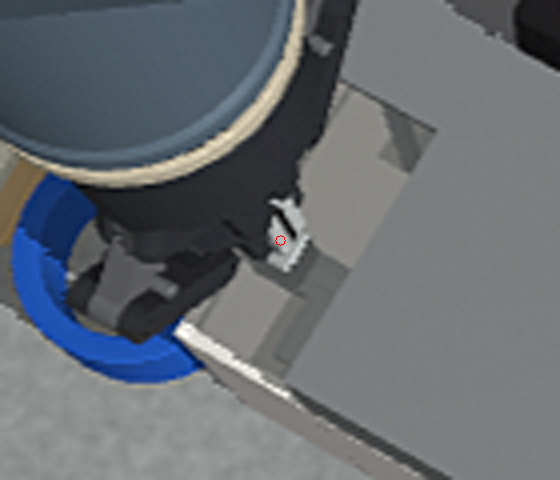

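```bash
python3 - <<'E'
from plant import *
from h import *
import cv2
b=cv2.imread("pics/s7.png");cv2.imwrite("pics/s7z.png",cv2.resize(b[190:250,135:215],None,fx=10,fy=10,interpolation=cv2.INTER_NEAREST))
j=camera_info("scene");s=get_state();R=rot(s);T=s['position']
f=lambda P:((proj(j,P)-[135,190])*10+5).round()
for y in(0,-.033):
  print(y,[f(T+R@[x,y,z]) for x in(-.008,.008) for z in(-.011,.011)])
for t in(0,.01):
  print([f((*c2w(p,-.115+dx,-.108+t+dy),.185)) for dx in(-.012,.012) for dy in(-.008,.008)])
E
```

```text
0 [array([367., 199.]), array([499., 271.]), array([307., 294.]), array([439., 367.])]
-0.033 [array([323., 131.]), array([461., 207.]), array([260., 231.]), array([398., 307.])]
[array([265., 271.]), array([328., 174.]), array([413., 354.]), array([474., 256.])]
[array([304., 210.]), array([366., 114.]), array([451., 292.]), array([512., 195.])]
```

View pics/s7z.png

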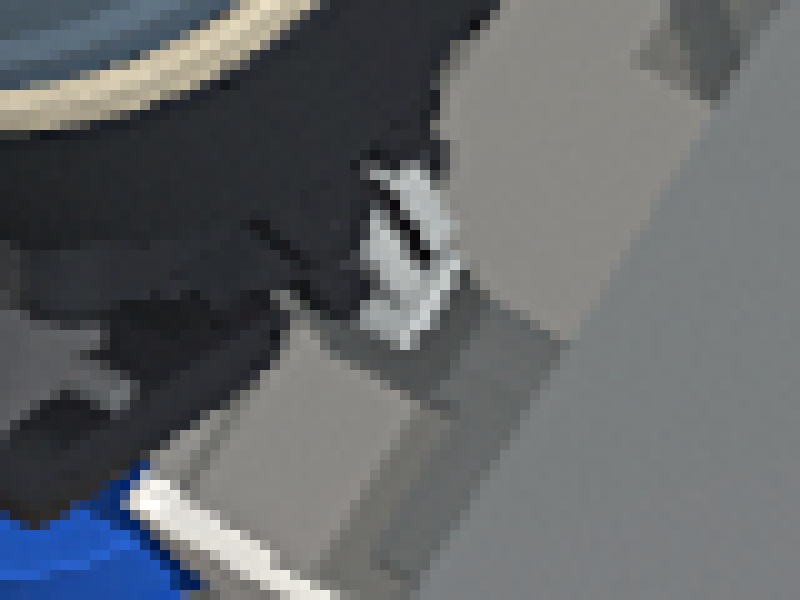

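>>> arm_command:
  steps:
    - {"offset": [14, 0, 0], "roll": 0, "fingers": 255}
    - {"offset": [28, 0, 0], "roll": 0, "fingers": 255}
    - {"offset": [36, 0, -1], "roll": 0, "fingers": 255}
    - {"offset": [36, 10, -1], "roll": 0, "fingers": 255}
    - {"offset": [36, 18, -1], "roll": 0, "fingers": 255}

```text
time_s: 3.98
position: [0.652, 0.1732, 0.15]
eef_rot: [0.51, -0.507, -0.489, 0.493]
ft_force: [0.6, -0.4, 0.1]
finger_gap: -0.0
```

```bash
python3 - <<'E'
from plant import *
from h import *
import cv2
a=get_image("wrist");cv2.imwrite("pics/w9.png",a)
s=get_state();print(s['time_s'],st(s),yawerr(s),s['ft_force'])
b=get_image("scene")
j=camera_info("scene");R=rot(s);T=s['position']
x,y=(proj(j,T)).astype(int);x0=x-50;y0=y-38
cv2.imwrite("pics/s9z.png",cv2.resize(b[y0:y0+75,x0:x0+100],None,fx=8,fy=8,interpolation=cv2.INTER_NEAREST))
f=lambda P:((proj(j,P)-[x0,y0])*8+4).round()
for y in(0,-.033):
  print(y,f(T+R@[0,y,.011]))
E
```

```text
4.0333 [-113.6 -141.7  147.9] 0.2979777099487574 [-0.44989978 -1.36883289 -1.12775386]
0 [458. 344.]
-0.033 [422. 304.]
```

View pics/s9z.png

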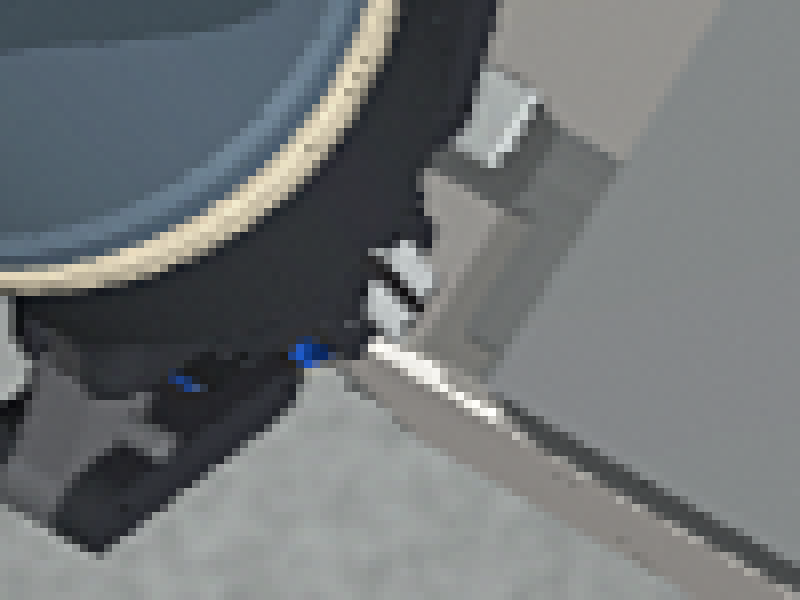

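View pics/w9.png

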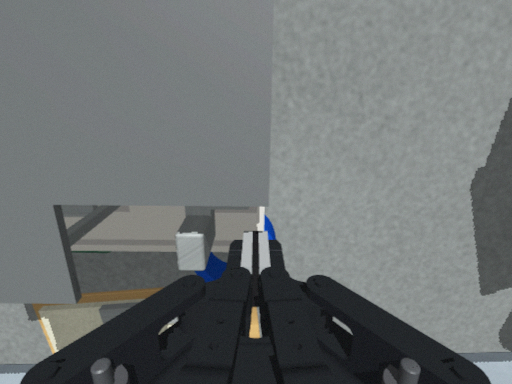

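>>> arm_command:
  steps:
    - {"offset": [-8, 0, 1], "roll": 0, "fingers": 255}
    - {"offset": [-8, 6, 1], "roll": 0, "fingers": 255}
    - {"offset": [-8, 12, 1], "roll": 0, "fingers": 255}
    - {"offset": [-8, 12, 1], "roll": 0, "fingers": 255}

```text
time_s: 4.42
position: [0.6488, 0.162, 0.1352]
eef_rot: [0.511, -0.508, -0.486, 0.494]
ft_force: [-0.1, -0.4, -0.9]
finger_gap: -0.0001
```

>>> arm_command:
  steps:
    - {"offset": [-5, 0, 0], "roll": 0, "fingers": 255}
    - {"offset": [-10, 0, 0], "roll": 0, "fingers": 255}
    - {"offset": [-15, 0, 0], "roll": 0, "fingers": 255}
    - {"offset": [-20, 0, 0], "roll": 0, "fingers": 255}

```text
time_s: 4.75
position: [0.6479, 0.1418, 0.1354]
eef_rot: [0.511, -0.507, -0.486, 0.494]
ft_force: [-0.3, 1.6, -1.4]
finger_gap: 0.0002
```

```bash
python3 - <<'E'
from plant import *
from h import *
import cv2
a=get_image("wrist");cv2.imwrite("pics/w10.png",a)
s=get_state();print(s['time_s'],st(s),yawerr(s),s['ft_force'])
i=camera_info("wrist")
for t in(0,.01,.02,.028):
  x,Y=c2w(p,-.115,-.108+t);print(t,proj(i,(x,Y,.185)))
E
```

```text
4.8 [-112.  -110.1  135.4] 0.1171670729907139 [-1.35996606  1.02074125 -0.74350917]
0 [252.06585715 268.36952608]
0.01 [232.38211398 268.28367013]
0.02 [212.71096869 268.19786913]
0.028 [196.9831148  268.12926786]
```

View pics/w10.png

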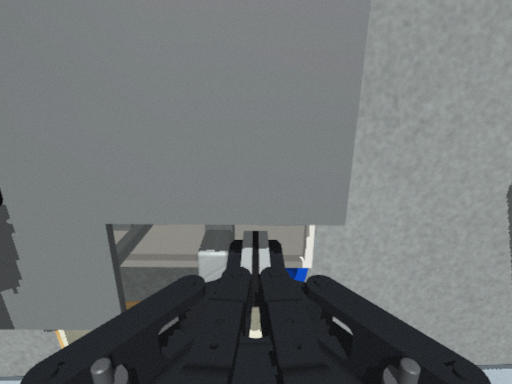

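>>> arm_command:
  steps:
    - {"offset": [-3, 0, 0], "roll": 0, "fingers": 255}
    - {"offset": [-6, 0, 0], "roll": 0, "fingers": 255}
    - {"offset": [-8, 0, 0], "roll": 0, "fingers": 255}
    - {"offset": [-8, 0, 0], "roll": 0, "fingers": 255}

```text
time_s: 5.13
position: [0.6477, 0.1314, 0.1356]
eef_rot: [0.512, -0.508, -0.485, 0.494]
ft_force: [0.1, 0.1, 0.2]
finger_gap: -0.0
```

>>> arm_command:
  steps:
    - {"offset": [-2, 0, 0], "roll": 0, "fingers": 255}
    - {"offset": [-4, 0, 0], "roll": 0, "fingers": 255}

```text
time_s: 5.3
position: [0.6477, 0.1302, 0.1357]
eef_rot: [0.512, -0.507, -0.487, 0.494]
ft_force: [1.5, 12.4, -1.7]
finger_gap: 0.0001
```

```bash
python3 - <<'E'
from plant import *
from h import *
import cv2
a=get_image("wrist");cv2.imwrite("pics/w11.png",a)
s=get_state();print(s['time_s'],st(s),yawerr(s),s['ft_force'])
i=camera_info("wrist")
for t in(0,.02,.028):
  x,Y=c2w(p,-.115,-.108-.008+t);print(t,proj(i,(x,Y,.185)));x,Y=c2w(p,-.115,-.108+.008+t);print(t,proj(i,(x,Y,.185)))
E
```

```text
5.35 [-112.1 -100.4  135.7] 0.19224674995704788 [ 0.92518839  7.68441794 -2.07300241]
0 [287.40109735 268.04090738]
0 [255.95164157 267.9323385 ]
0.02 [248.09022611 267.90519955]
0.02 [216.6483574  267.79665686]
0.028 [232.36853319 267.85092559]
0.028 [200.92969853 267.74239337]
```

View pics/w11.png

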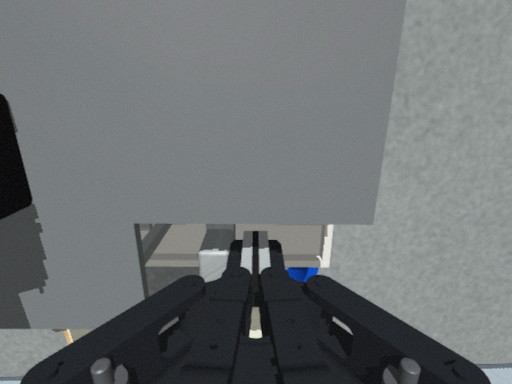

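>>> arm_command:
  steps:
    - {"offset": [8, 0, 0], "roll": 0, "fingers": 255}
    - {"offset": [10, -40, 0], "roll": 0, "fingers": 255}
    - {"offset": [10, -80, 0], "roll": 0, "fingers": 200}
    - {"offset": [-20, -105, 20], "roll": 0, "fingers": 0}
    - {"offset": [-50, -115, 40], "roll": 0, "fingers": 0}

```text
time_s: 5.77
position: [0.6091, 0.084, 0.2548]
eef_rot: [0.51, -0.507, -0.49, 0.493]
ft_force: [0.5, -1.1, -0.4]
finger_gap: 0.0355
```

```bash
python3 - <<'E'
from plant import *
from h import *
s=get_state();print(s['time_s'],st(s),yawerr(s),s['ft_force'],off(s,-50,0,230),s['finger_gap'])
E
```

```text
5.7667 [-75.4 -52.4 254.8] 0.4072078323878503 [ 0.46478995 -1.0574474  -0.41594749] [-52.2  25.   25.7] 0.03550769240924496
```

>>> arm_command:
  steps:
    - {"offset": [-20, 0, 10], "roll": 0.4, "fingers": 0}
    - {"offset": [-40, 0, 20], "roll": 0.4, "fingers": 0}
    - {"offset": [-52, 0, 26], "roll": 0.4, "fingers": 0}
    - {"offset": [-52, 10, 26], "roll": 0.4, "fingers": 0}
    - {"offset": [-52, 20, 26], "roll": 0.4, "fingers": 0}

```text
time_s: 6.18
position: [0.5816, 0.0328, 0.2348]
eef_rot: [0.511, -0.51, -0.488, 0.49]
ft_force: [0.7, 0.2, 0.0]
finger_gap: 0.0854
```

```bash
python3 - <<'E'
from plant import *
from h import *
import cv2
a=get_image("wrist");cv2.imwrite("pics/w12.png",a)
b=get_image("scene");cv2.imwrite("pics/s12.png",b)
s=get_state();print(s['time_s'],st(s),yawerr(s),s['ft_force'],off(s,-50,0,172),s['finger_gap'])
i=camera_info("wrist")
print([proj(i,(*c2w(p,-.05+dx,dy),.234)).round() for dx in(-.022,.022) for dy in(-.012,.012)])
E
```

```text
6.2833 [-48.9  -1.5 232.5] 0.08982346596192904 [-0.43259876  1.23838156  0.18570812] [-1.5 60.5 -1.6] 0.08557746803529843
[array([271., 253.]), array([237., 253.]), array([273., 193.]), array([236., 193.])]
```

View pics/w12.png

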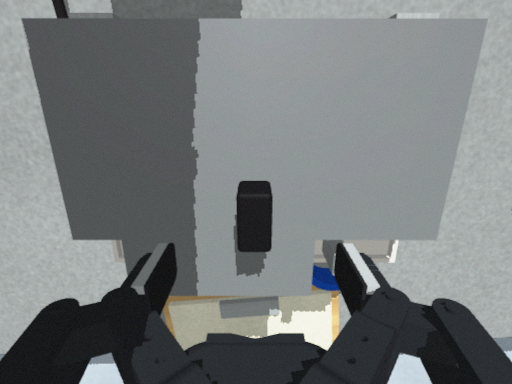

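View pics/s12.png

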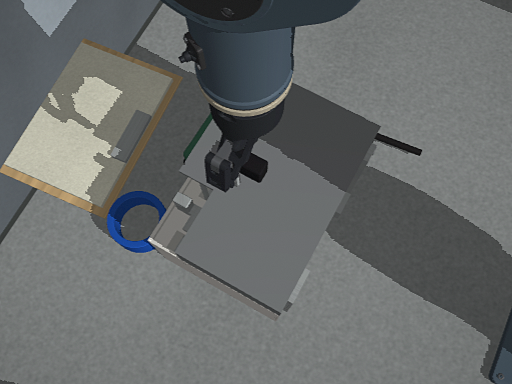

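>>> arm_command:
  steps:
    - {"offset": [0, 25, 0], "roll": 0, "fingers": 0}
    - {"offset": [-1, 45, -1], "roll": 0, "fingers": 0}
    - {"offset": [-1, 59, -1], "roll": 0, "fingers": 0}
    - {"offset": [-1, 59, -1], "roll": 0, "fingers": 0}

```text
time_s: 6.62
position: [0.5793, 0.0345, 0.1699]
eef_rot: [0.513, -0.506, -0.487, 0.494]
ft_force: [-0.3, 0.5, -1.1]
finger_gap: 0.0851
```

```bash
python3 - <<'E'
from plant import *
from h import *
import cv2
b=get_image("scene")
a=get_image("wrist")
s=get_state();print(s['time_s'],st(s),yawerr(s),s['ft_force'],off(s,-50,0,172),s['finger_gap'])
cv2.imwrite("pics/ws13.png",np.vstack([cv2.resize(b[100:220,160:320],None,fx=3,fy=3),cv2.resize(a,None,fx=480/512,fy=480/512)])[:720])
cv2.imwrite("pics/w13.png",a);cv2.imwrite("pics/s13.png",cv2.resize(b[100:220,160:320],None,fx=4,fy=4))
E
```

```text
6.7167 [-49.4  -1.5 173. ] 0.16753837085135265 [0.10324799 1.1576391  0.07474265] [-1.5  1.  -0.6] 0.0853839307944102
```

View pics/w13.png

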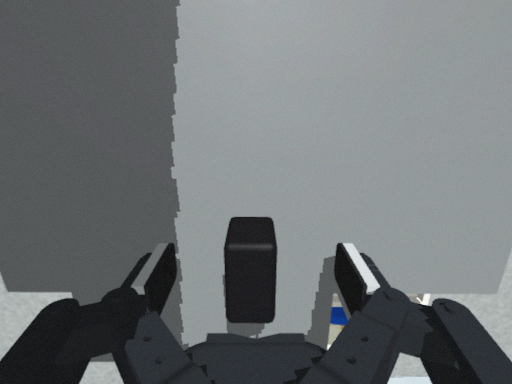

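View pics/s13.png

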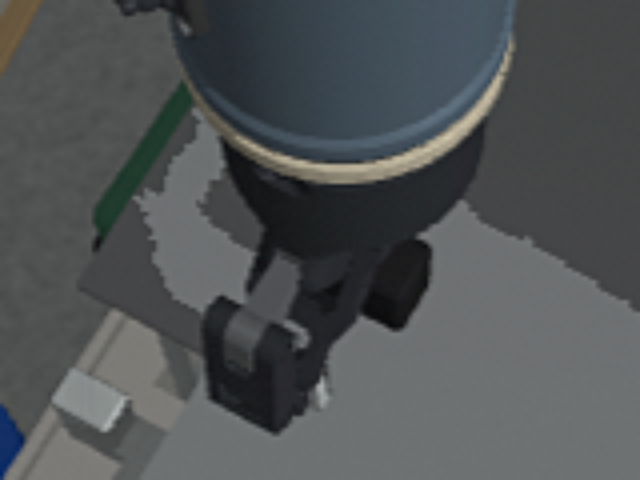

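>>> arm_command:
  force: 30
  steps:
    - {"offset": [-1, 1, 0], "roll": 0, "fingers": 255}
    - {"offset": [-1, 1, 0], "roll": 0, "fingers": 255}
    - {"offset": [-1, 1, 0], "roll": 0, "fingers": 255}
    - {"offset": [-1, 1, 0], "roll": 0, "fingers": 255}
    - {"offset": [-1, 1, 0], "roll": 0, "fingers": 255}

```text
time_s: 7.13
position: [0.5815, 0.0332, 0.1729]
eef_rot: [0.512, -0.507, -0.488, 0.492]
ft_force: [-0.2, -17.1, 10.2]
finger_gap: 0.0254
```

>>> arm_command:
  steps:
    - {"offset": [0, 0, 0], "roll": 0, "fingers": 255}
    - {"offset": [0, 0, 0], "roll": 0, "fingers": 255}

```text
time_s: 7.3
position: [0.5813, 0.0321, 0.1732]
eef_rot: [0.512, -0.508, -0.487, 0.492]
ft_force: [-1.5, -4.9, 1.9]
finger_gap: 0.0239
```

```bash
python3 - <<'E'
from plant import *
from h import *
import cv2
a=get_image("wrist")
s=get_state();print(s['time_s'],st(s),yawerr(s),s['ft_force'],s['finger_gap'])
cv2.imwrite("pics/w14.png",a)
E
```

```text
7.35 [-49.9   0.7 173.1] 0.10106560641250069 [-2.11976245 -5.72190617  3.28735983] 0.023563721453262583
```

View pics/w14.png

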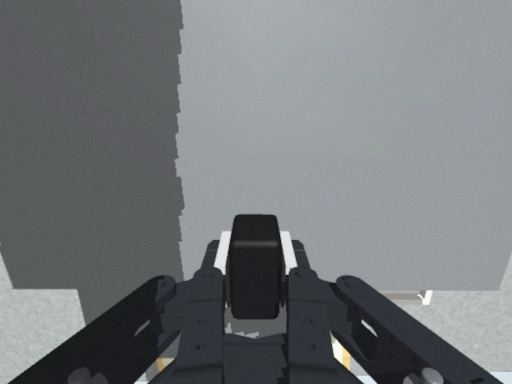

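>>> arm_command:
  steps:
    - {"offset": [0, -3, 5], "roll": 0, "fingers": 255}
    - {"offset": [0, -6.5, 10], "roll": 0, "fingers": 255}
    - {"offset": [0, -9.5, 15], "roll": 0, "fingers": 255}
    - {"offset": [0, -12.5, 20], "roll": 0, "fingers": 255}
    - {"offset": [0, -15, 25], "roll": 0, "fingers": 255}

```text
time_s: 7.77
position: [0.5564, 0.0331, 0.189]
eef_rot: [0.511, -0.508, -0.488, 0.492]
ft_force: [3.4, -2.8, 0.6]
finger_gap: 0.0236
```

```bash
python3 - <<'E'
from plant import *
from h import *
s=get_state();print(s['time_s'],st(s),yawerr(s),s['ft_force'],s['finger_gap'],off(s,-50+36.5,.7,173+21.5))
E
```

```text
7.7667 [-25.    0.7 189. ] 0.1053813006258491 [ 3.42124091 -2.80379329  0.60613406] 0.023563127748538002 [-0.  -5.4 11.5]
```

>>> arm_command:
  steps:
    - {"offset": [0, -2, 4], "roll": 0, "fingers": 255}
    - {"offset": [0, -4, 8], "roll": 0, "fingers": 255}
    - {"offset": [0, -5.5, 12], "roll": 0, "fingers": 255}
    - {"offset": [0, -5.5, 12], "roll": 0, "fingers": 255}

```text
time_s: 8.1
position: [0.5442, 0.0336, 0.1953]
eef_rot: [0.511, -0.508, -0.488, 0.492]
ft_force: [2.0, -2.2, 2.3]
finger_gap: 0.0231
```

```bash
python3 - <<'E'
from plant import *
from h import *
import cv2
a=get_image("wrist");b=get_image("scene")
s=get_state();print(s['time_s'],st(s),yawerr(s),s['ft_force'],s['finger_gap'])
cv2.imwrite("pics/w15.png",a);cv2.imwrite("pics/s15.png",b)
E
```

```text
8.2 [-13.3   0.7 195.1] 0.10854207274755912 [ 1.78925756 -3.73459381  3.78198048] 0.023817783465547467
```

View pics/w15.png

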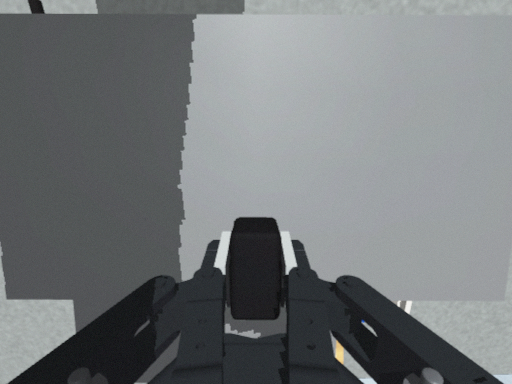

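View pics/s15.png

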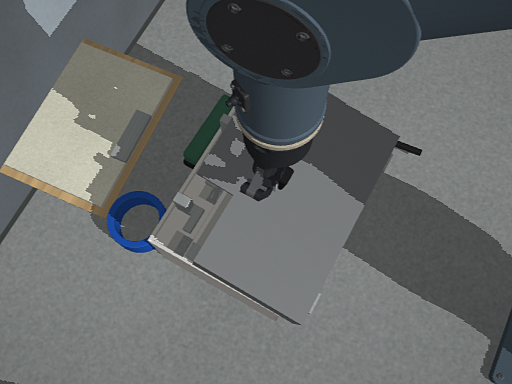

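>>> arm_command:
  steps:
    - {"offset": [0, 0, 0], "roll": 0, "fingers": 120}
    - {"offset": [0, 0, 0], "roll": 0, "fingers": 0}
    - {"offset": [0, 0, 0], "roll": 0, "fingers": 0}
    - {"offset": [0, 0, 0], "roll": 0, "fingers": 0}
    - {"offset": [0, 0, 0], "roll": 0, "fingers": 0}

```text
time_s: 8.62
position: [0.5444, 0.0338, 0.1948]
eef_rot: [0.511, -0.508, -0.488, 0.492]
ft_force: [0.7, 0.1, 0.1]
finger_gap: 0.0824
```

>>> arm_command:
  steps:
    - {"offset": [0, -20, 0], "roll": 0, "fingers": 0}
    - {"offset": [0, -55, 0], "roll": 0, "fingers": 0}
    - {"offset": [0, -90, 0], "roll": 0, "fingers": 0}
    - {"offset": [0, -100, -30], "roll": 0, "fingers": 100}
    - {"offset": [0, -100, -70], "roll": 0, "fingers": 255}

```text
time_s: 9.03
position: [0.6159, 0.0315, 0.2995]
eef_rot: [0.51, -0.509, -0.49, 0.49]
ft_force: [1.9, 1.5, 0.2]
finger_gap: 0.0638
```

```bash
python3 - <<'E'
from plant import *
from h import *
import cv2
a=get_image("wrist");b=get_image("scene")
s=get_state();print(s['time_s'],st(s),yawerr(s),s['ft_force'],s['finger_gap'],off(s,-126,5,290))
cv2.imwrite("pics/w16.png",a);cv2.imwrite("pics/s16.png",b)
i=camera_info("wrist")
print(proj(i,(*c2w(p,-.117,.05),.192)))
E
```

```text
9.1333 [-8.770e+01  1.000e-01  2.931e+02] 0.11512471251289744 [ 0.05861505 -0.47105004 -1.1862291 ] 0.049086780564080584 [ -5.    2.9 -38.3]
[208.4399037  205.66961077]
```

View pics/w16.png

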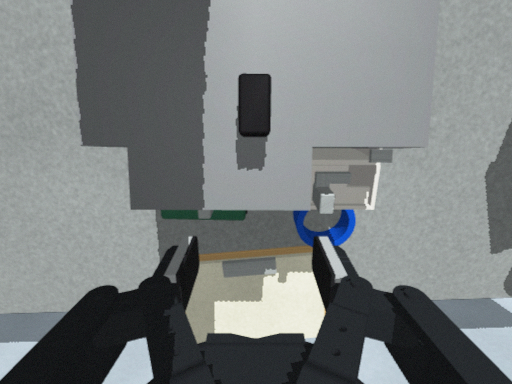

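View pics/s16.png

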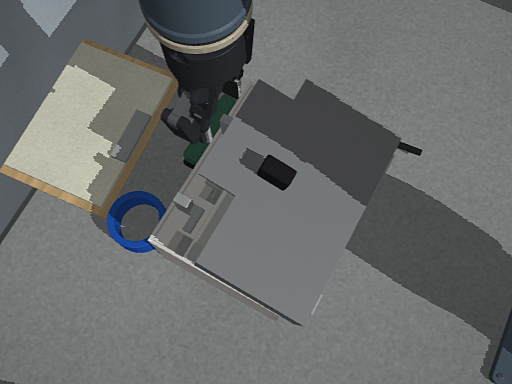

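```bash
python3 - <<'E'
from plant import *
from h import *
s=get_state();i=camera_info("wrist");T=s['position'];R=rot(s)
for y in(-.073,-.09,-.106):print(y,[proj(i,T+R@[0,y,z]).round() for z in(0,.02,.038)])
print(off(s,-128,-5,290))
E
```

```text
-0.073 [array([257., 296.]), array([257., 256.]), array([257., 215.])]
-0.09 [array([257., 328.]), array([258., 283.]), array([258., 236.])]
-0.106 [array([258., 369.]), array([258., 318.]), array([258., 265.])]
[  5.    2.8 -40.3]
```

>>> arm_command:
  steps:
    - {"offset": [2, 0, -13], "roll": 0, "fingers": 255}
    - {"offset": [5, 0, -26], "roll": 0, "fingers": 255}
    - {"offset": [5, 0, -41], "roll": 0, "fingers": 255}
    - {"offset": [5, 0, -41], "roll": 0, "fingers": 255}
    - {"offset": [5, 0, -41], "roll": 0, "fingers": 255}

```text
time_s: 9.55
position: [0.66, 0.0345, 0.2919]
eef_rot: [0.512, -0.508, -0.488, 0.492]
ft_force: [-0.1, -0.4, -0.7]
finger_gap: -0.0004
```

```bash
python3 - <<'E'
from plant import *
from h import *
import cv2
a=get_image("wrist");b=get_image("scene")
s=get_state();print(s['time_s'],st(s),yawerr(s),s['finger_gap'],off(s,-128,-5,144))
cv2.imwrite("pics/w17.png",a);cv2.imwrite("pics/s17.png",b)
i=camera_info("wrist")
print(proj(i,(*c2w(p,-.117,.05),.192)),proj(i,(*c2w(p,-.117+.013,.05),.192)),proj(i,(*c2w(p,-.117-.013,.05),.192)))
E
```

```text
9.65 [-127.9   -5.   292.6] 0.11446293753808583 2.715601149374491e-05 [  0.2 148.6  -1.2]
[201.3192974  168.71222522] [200.54090361 155.95017549] [202.07526493 181.10658805]
```

View pics/w17.png

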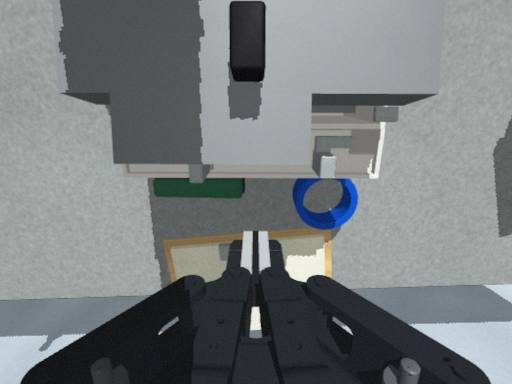

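View pics/s17.png

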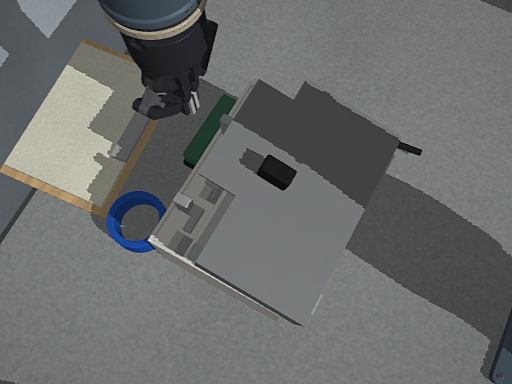

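>>> arm_command:
  steps:
    - {"offset": [0, 30, -1], "roll": 0, "fingers": 255}
    - {"offset": [0, 60, -1], "roll": 0, "fingers": 255}
    - {"offset": [0, 85, -1], "roll": 0, "fingers": 255}
    - {"offset": [0, 100, -1], "roll": 0, "fingers": 255}
    - {"offset": [0, 100, -1], "roll": 0, "fingers": 255}

```text
time_s: 10.07
position: [0.657, 0.0343, 0.1894]
eef_rot: [0.513, -0.507, -0.486, 0.494]
ft_force: [-0.7, 0.9, -0.0]
finger_gap: 0.0001
```

```bash
python3 - <<'E'
from plant import *
from h import *
import cv2
a=get_image("wrist");b=get_image("scene")
s=get_state();print(s['time_s'],st(s),yawerr(s),s['ft_force'],off(s,-128,-5,144))
cv2.imwrite("pics/w18.png",a);cv2.imwrite("pics/s18.png",cv2.resize(b[60:210,130:330],None,fx=4,fy=4))
i=camera_info("wrist")
print(proj(i,(*c2w(p,-.117,.05),.192)),proj(i,(*c2w(p,-.117+.013,.05),.192)),proj(i,(*c2w(p,-.117-.013,.05),.192)))
E
```

```text
10.1667 [-127.8   -4.8  193.3] 0.1155996361594538 [0.41229318 0.3175058  0.42652205] [ 0.2 49.3 -0.6]
[174.04769891 205.94150738] [172.25099216 187.38414477] [175.76694438 223.69880776]
```

View pics/w18.png

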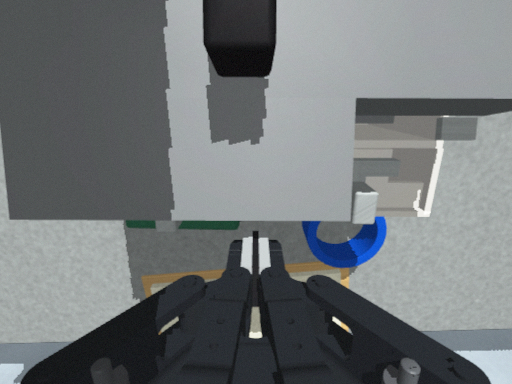

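View pics/s18.png

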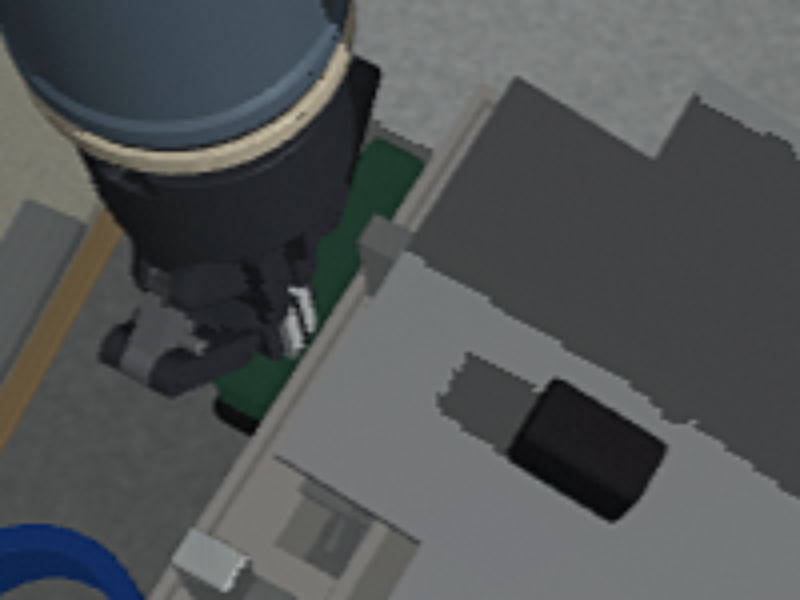

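>>> arm_command:
  steps:
    - {"offset": [0, 16, 0], "roll": 0, "fingers": 255}
    - {"offset": [0, 32, 0], "roll": 0, "fingers": 255}
    - {"offset": [0, 48, 0], "roll": 0, "fingers": 255}
    - {"offset": [0, 49, 0], "roll": 0, "fingers": 255}

```text
time_s: 10.5
position: [0.6582, 0.0343, 0.1435]
eef_rot: [0.512, -0.508, -0.487, 0.493]
ft_force: [-0.5, -0.2, 0.3]
finger_gap: -0.0001
```

```bash
python3 - <<'E'
from plant import *
from h import *
import cv2
a=get_image("wrist");b=get_image("scene")
s=get_state();print(s['time_s'],st(s),yawerr(s),s['ft_force'],off(s,-127,35,144))
cv2.imwrite("pics/w19.png",a);cv2.imwrite("pics/s19.png",cv2.resize(b[60:210,130:330],None,fx=4,fy=4))
i=camera_info("wrist")
E
```

```text
10.6 [-127.9   -4.8  145.6] 0.11147102064262226 [ 0.00233458 -0.0879784   0.55704046] [-39.8   1.6   0.9]
```

View pics/w19.png

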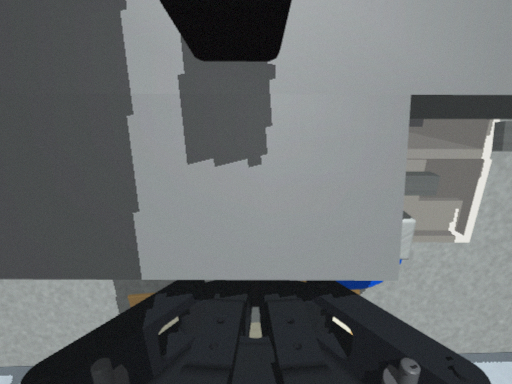

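View pics/s19.png

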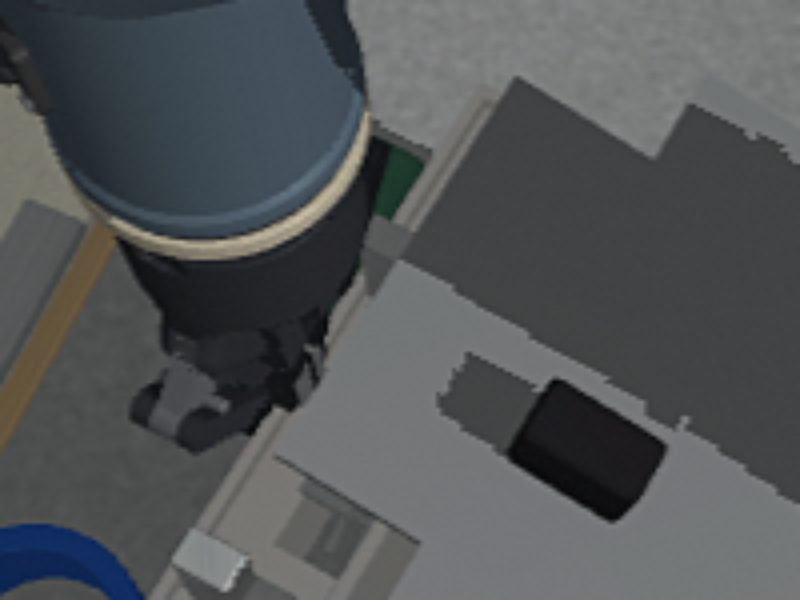

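>>> arm_command:
  steps:
    - {"offset": [-10, 1, 1], "roll": 0, "fingers": 255}
    - {"offset": [-20, 1, 1], "roll": 0, "fingers": 255}
    - {"offset": [-30, 1, 1], "roll": 0, "fingers": 255}
    - {"offset": [-36, 1, 1], "roll": 0, "fingers": 255}
    - {"offset": [-41, 1, 1], "roll": 0, "fingers": 255}

```text
time_s: 11.02
position: [0.6571, -0.0082, 0.1453]
eef_rot: [0.511, -0.509, -0.488, 0.491]
ft_force: [-0.5, 3.3, 2.3]
finger_gap: 0.0
```

```bash
python3 - <<'E'
from plant import *
from h import *
import cv2
b=get_image("scene")
s=get_state();print(s['time_s'],st(s),yawerr(s),s['ft_force'],off(s,-128,65,144))
cv2.imwrite("pics/s20.png",cv2.resize(b[60:210,130:330],None,fx=4,fy=4))
E
```

```text
11.0667 [-127.3   38.4  145.2] -0.012041407651213691 [ 0.3555501  -0.37282154 -0.62189748] [-26.6   1.2  -0.7]
```

View pics/s20.png

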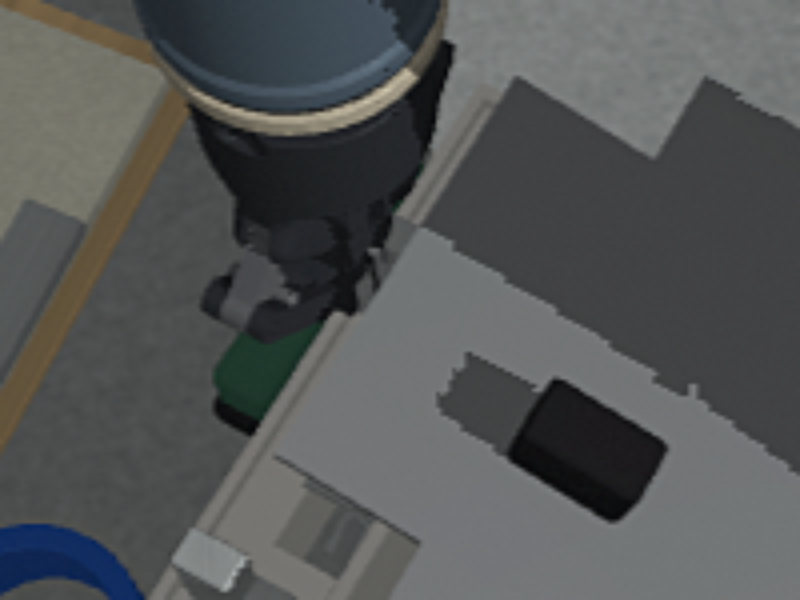

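>>> arm_command:
  steps:
    - {"offset": [-6, 0, 0], "roll": 0, "fingers": 255}
    - {"offset": [-12, 0, 0], "roll": 0, "fingers": 255}
    - {"offset": [-18, 0, 0], "roll": 0, "fingers": 255}
    - {"offset": [-23, 0, 0], "roll": 0, "fingers": 255}

```text
time_s: 11.4
position: [0.656, -0.0324, 0.1452]
eef_rot: [0.511, -0.509, -0.488, 0.491]
ft_force: [0.6, 1.4, -0.1]
finger_gap: 0.0004
```

>>> arm_command:
  steps:
    - {"offset": [-3, 0, 0], "roll": 0, "fingers": 255}
    - {"offset": [-6, 0, 0], "roll": 0, "fingers": 255}
    - {"offset": [-8, 0, 0], "roll": 0, "fingers": 255}

```text
time_s: 11.65
position: [0.656, -0.0334, 0.1453]
eef_rot: [0.512, -0.506, -0.491, 0.49]
ft_force: [0.1, 22.9, 3.5]
finger_gap: 0.0
```

```bash
python3 - <<'E'
from plant import *
from h import *
import cv2
b=get_image("scene")
s=get_state();print(s['time_s'],st(s),yawerr(s),s['ft_force'])
cv2.imwrite("pics/s21.png",cv2.resize(b[60:210,130:330],None,fx=4,fy=4))
E
```

```text
11.7 [-127.2   62.8  145.3] 0.27231758127482497 [-0.46243971 20.07215302  1.44838248]
```

View pics/s21.png

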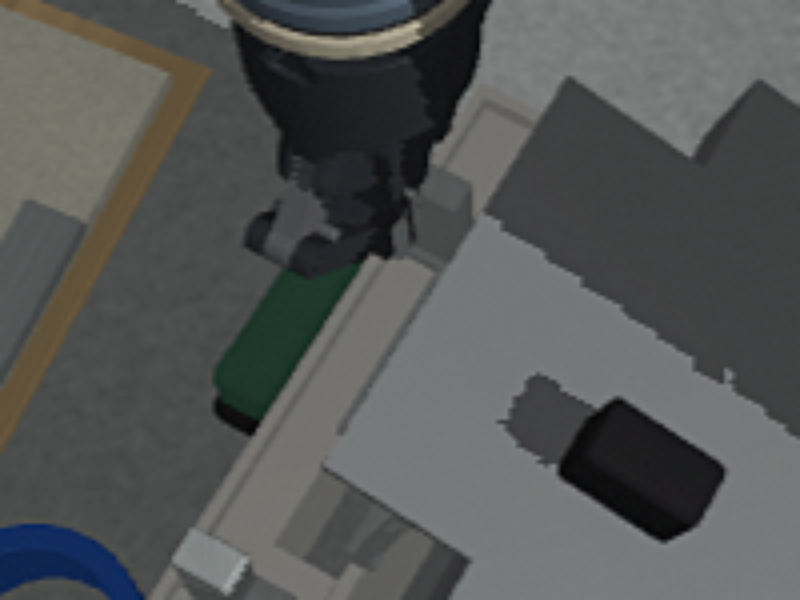

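>>> arm_command:
  steps:
    - {"offset": [5, 0, -3], "roll": 0, "fingers": 255}
    - {"offset": [8, 0, -25], "roll": 0, "fingers": 255}
    - {"offset": [8, -15, -50], "roll": 0, "fingers": 255}
    - {"offset": [8, -45, -60], "roll": 0, "fingers": 255}
    - {"offset": [8, -80, -60], "roll": 0, "fingers": 255}

```text
time_s: 12.12
position: [0.7172, -0.0289, 0.2231]
eef_rot: [0.513, -0.505, -0.49, 0.492]
ft_force: [0.5, 0.2, -0.4]
finger_gap: 0.0002
```

>>> arm_command:
  steps:
    - {"offset": [0, -20, 0], "roll": 0, "fingers": 255}
    - {"offset": [0, -40, 0], "roll": 0, "fingers": 255}
    - {"offset": [0, -40, 0], "roll": 0, "fingers": 255}
    - {"offset": [0, -40, 0], "roll": 0, "fingers": 255}
    - {"offset": [0, -40, 0], "roll": 0, "fingers": 255}

```text
time_s: 12.53
position: [0.7171, -0.0297, 0.2622]
eef_rot: [0.513, -0.505, -0.489, 0.492]
ft_force: [-0.1, -0.5, -0.4]
finger_gap: 0.0002
```

>>> arm_command:
  steps:
    - {"offset": [0, 0, 0], "roll": 0, "fingers": 255}
    - {"offset": [0, 0, 0], "roll": 0, "fingers": 255}
    - {"offset": [0, 0, 0], "roll": 0, "fingers": 255}
    - {"offset": [0, 0, 0], "roll": 0, "fingers": 255}
    - {"offset": [0, 0, 0], "roll": 0, "fingers": 255}

```text
time_s: 12.95
position: [0.7171, -0.0297, 0.2619]
eef_rot: [0.513, -0.505, -0.489, 0.492]
ft_force: [0.3, -0.7, -0.4]
finger_gap: 0.0002
```

```bash
python3 - <<'E'
from plant import *
from h import *
import cv2
b=get_image("scene")
s=get_state();print(s['time_s'],st(s),yawerr(s),s['ft_force'])
cv2.imwrite("pics/s22.png",b)
cv2.imwrite("pics/t22.png",get_image("top"))
E
```

```text
13.0 [-188.1   56.7  262. ] 0.23333089373316612 [0.21967317 0.07745509 0.29272118]
```

View pics/s22.png

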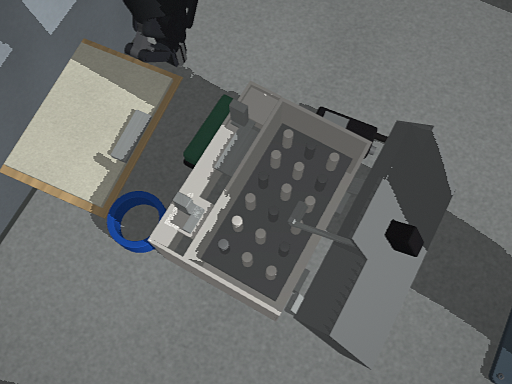

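View pics/t22.png

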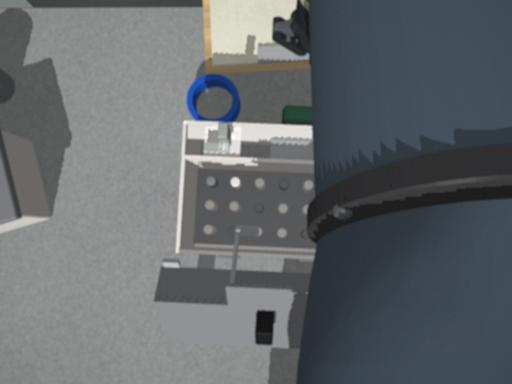

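>>> arm_command:
  steps:
    - {"offset": [0, -20, 0], "roll": 0, "fingers": 255}
    - {"offset": [0, -30, 0], "roll": 0, "fingers": 255}
    - {"offset": [0, -30, 0], "roll": 0, "fingers": 255}
    - {"offset": [0, -30, 0], "roll": 0, "fingers": 255}
    - {"offset": [0, -30, 0], "roll": 0, "fingers": 255}

```text
time_s: 13.47
position: [0.7173, -0.0298, 0.2915]
eef_rot: [0.514, -0.505, -0.489, 0.492]
ft_force: [0.2, 0.3, -0.5]
finger_gap: 0.0
```

>>> arm_command:
  steps:
    - {"offset": [0, 0, 0], "roll": 0, "fingers": 255}
    - {"offset": [0, 0, 0], "roll": 0, "fingers": 255}
    - {"offset": [0, 0, 0], "roll": 0, "fingers": 255}
    - {"offset": [0, 0, 0], "roll": 0, "fingers": 255}
    - {"offset": [0, 0, 0], "roll": 0, "fingers": 255}

```text
time_s: 13.88
position: [0.7172, -0.0298, 0.2913]
eef_rot: [0.514, -0.505, -0.489, 0.492]
ft_force: [-0.4, -0.0, -0.0]
finger_gap: 0.0
```

>>> arm_command:
  steps:
    - {"offset": [0, 0, 0], "roll": 0, "fingers": 255}
    - {"offset": [0, 0, 0], "roll": 0, "fingers": 255}
    - {"offset": [0, 0, 0], "roll": 0, "fingers": 255}
    - {"offset": [0, 0, 0], "roll": 0, "fingers": 255}
    - {"offset": [0, 0, 0], "roll": 0, "fingers": 255}

```text
time_s: 14.3
position: [0.7172, -0.0298, 0.2913]
eef_rot: [0.514, -0.505, -0.489, 0.492]
ft_force: [-0.8, -0.3, -0.4]
finger_gap: 0.0001
```

```bash
python3 - <<'E'
from plant import *
from h import *
import cv2
b=get_image("scene");c=get_image("scene")
s=get_state();print(s['time_s'],st(s),s['ft_force'],s['tau'].round(1),"diff frames",cv2.absdiff(b,c).mean())
cv2.imwrite("pics/s23.png",b)
j=camera_info("scene")
def lid(x,y,z,th):
    X=x-85;Z=z-30;c_,s_=np.cos(th),np.sin(th);X,Z=X*c_+Z*s_,Z*c_-X*s_
    return (*c2w(p,(X+85)/1e3,y/1e3),(Z+30)/1e3)
for th in(.8,.9,1.):
    print(th,[proj(j,lid(*q,th)).round() for q in((-50,0,234),(-136,-50,200),(-80,-150,200),(-136,110,200))])
for n,q in dict(b28=(-.115,-.08,.185),c0=(-.117,.05,.192),c32=(-.117,.082,.192)).items():print(n,proj(j,(*c2w(p,q[0],q[1]),q[2])))
E
```

```text
14.4 [-188.2   56.9  291.4] [-0.82699516 -0.64008026 -0.06505863] [ -0.  -81.4   2.6 -31.1  -0.    0.1  -0. ] diff frames 0.6554904513888888
0.8 [array([386., 221.]), array([307., 214.]), array([293., 314.]), array([369., 103.])]
0.9 [array([402., 231.]), array([330., 226.]), array([312., 325.]), array([390., 112.])]
1.0 [array([418., 242.]), array([352., 238.]), array([330., 335.]), array([411., 123.])]
b28 [182.21405867 198.94433707]
c0 [227.71157805 122.30125902]
c32 [238.7178445  105.04364018]
```

View pics/s23.png

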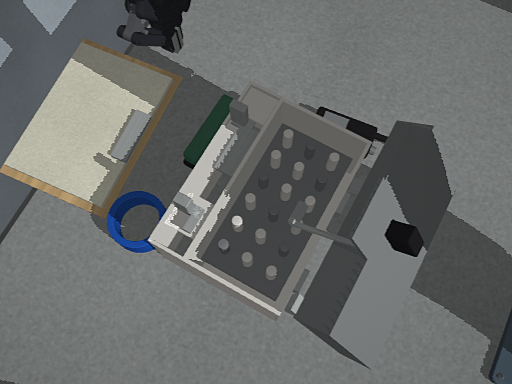

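```bash
python3 - <<'E'
from plant import camera_info
from h import *
import cv2
j=camera_info("scene");b=cv2.imread("pics/s23.png")
m=(b.max(2)<40).astype('uint8');sub=m[200:270,370:440]
ys,xs=np.nonzero(sub);print("grip seen",xs.min()+370,xs.max()+370,ys.min()+200,ys.max()+200)
def lid(x,y,z,th):
    X=x-85;Z=z-30;c_,s_=np.cos(th),np.sin(th);X,Z=X*c_+Z*s_,Z*c_-X*s_
    return (*c2w(p,(X+85)/1e3,y/1e3),(Z+30)/1e3)
for th in(.8,.9,.95,1.,1.05):
    P=np.array([proj(j,lid(-50+a,c,z,th)) for a in(-22,22) for c in(-12,12) for z in(200,234)]);print(th,P.min(0).round(),P.max(0).round())
print(cv2.absdiff(b,cv2.imread("pics/s22.png"))[100:380,150:480].mean())
E
```

```text
grip seen 385 423 220 256
0.8 [350. 199.] [398. 238.]
0.9 [367. 208.] [413. 248.]
0.95 [375. 213.] [419. 253.]
1.0 [383. 218.] [426. 258.]
1.05 [391. 223.] [431. 263.]
0.7061688311688312
```

```bash
python3 -c "
from plant import *
print(get_state()['time_s']);print(hand_in())"
```

```text
14.4
the job is handed in; nothing more can be done
None
```

The carrier is open and the job is handed in at 14.4 s: I slid the bolt to its stop, lifted the lid ajar by the grip, and pushed the catch to its stop. The lid then swung open by itself.

**Last checks:**
- **Lid:** in the scene picture the grip matches an angle of about 1.0 rad. Pictures taken about 1.4 s apart show no movement.
- **Bolt:** it stopped at about 28 mm with roughly 12 N at the stop, and the picture still shows it there.
- **Catch:** it stopped at about 32 mm with roughly 20 N at the stop. It is still there to within a few pixels.
- **Robot:** the hand is clear of the carrier and the force reading is about zero. The forearm hides part of the carrier in the last top view, so I judged its clearance from normal joint torques and the motionless lid.

**One disagreement:** the shut fingertips turned out to be about 33 mm behind the reported TCP, in both the wrist and scene pictures. My first bolt stroke therefore passed above the thumb block without touching it. I allowed for the offset after that, and the heights worked.

I estimated the lid, bolt and catch values from pictures and contact, because the joint values are not in the state.

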